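# Lock a blender motor's rotor by feel

### The arm

A 6-joint arm with a two-finger parallel gripper is mounted at the origin on the work surface. World frame = base frame: x ahead of the robot, y to its left, z up, the work surface at z = 0. Lengths are in mm, angles in rad, forces in N, time in s.
With the tool pointing down it reaches from about 350 to 775 mm from the base axis. Payload 7.3 kg.
Tool frame: the origin (TCP) lies at the very end of the fingers, on their centre line; the grasp point (between the pads) lies 19 mm behind it; z points along the fingers, y is the line along which they close (so a half turn about z gives the same grasp; the last joint's range is limited). The gripper opens to 92 mm and grips with 3 to 60 N. Pads are 19 mm wide; open, the fingers measure 130 mm over their backs; the gripper's body (75 mm by 190 mm) begins 47 mm behind the grasp point.
Start: joints at [1.027, 0.342, 1.524, -0, 1.275, -0.146], TCP at [203.368, 484.031, 226.741] pointing down, gripper open.
Joint ranges: [-2.53, 2.53], [-0.77, 2.02], [0.04, 2.7], [-1, 4.14], [0.28, 2.66], [-3.11, 3.11]. Speed limits (rad/s): [2.57, 2.57, 3.14, 3.14, 3.14, 3.14].

### API

Orientations are given as [roll, pitch, yaw] about the fixed x, y, z axes, in that order (R = Rz(yaw) Ry(pitch) Rx(roll)).
In Python, from plant import get_obs, vision, workorder gives the robot as it stands.
- The arm moves only by the shell command python3 -m pendant 'ROWS' [OPENING]. ROWS is a JSON object of lists of equal length, an entry for each row: "dp": the shift along the tool's x, y, z in m, a list of three; "rotation": the turn, a rotation vector about the tool's x, y, z in rad, a list of three. A call has 1 to 8 rows; each row is the pose to reach, as a shift and turn from the pose commanded when the call began, along the tool's axes at that moment; what a row does not reach only later rows make up. A row lasts 1/8 s, in which the tool goes at most 62.5 mm and 10.7 degrees, less where a joint would pass 70% of its speed; a pose out of reach is approached as far as the arm can. A call with a gripper value outside its range is refused whole. OPENING is the finger opening in m, from 0 to 0.0918, set as the call begins (- or left out, the last holds). The fingers move at their own pace and stop on an object; the grip force is fixed at half the most. Time passes only in rows, so rows that repeat a pose let the fingers close. It gives the time, the measured TCP pose, the force, the opening and the grip force at its end, in the units of the state.
- get_obs(): the state, without advancing time (a new reading comes with each control period).
- vision.capture(name): name is "scene" or "top" or "wrist"; returns a dict with "pixels" (420x560x3 uint8, red, green, blue), "vfov" (degrees; the focal length in pixels is half the picture's height over the tangent of half this angle, whatever the lens; pixels are square), "cx", "cy" (the principal point, pixels), "dist" ([k1, k2, p1, p2, k3] as OpenCV has them; the pictures are not rectified), "pose" (4x4, takes a point from camera to world coordinates); the wrist camera has in their place "T_tool_cam" (4x4, takes a point from camera to tool coordinates, whose origin is the TCP and whose axes are the flange's). Camera axes: x right, y up, looking along -z (the intrinsics and any distortion apply to the point x, -y, -z); pixel columns grow to the right and rows downward; lengths in mm; the calibration is good to about 2 mm. A picture is of the moment at which its call begins: read the wrist's pose just before it. There is no depth.
- workorder.close_job(): hands the job in; it is judged then, once.
The state is a dict: "time": time; "joint_positions": joint angles; "dq": joint speeds; "tau": joint torques, N m; "tool_pos": TCP position; "tcp_rot": TCP orientation; "contact_force": force on the tool from outside, world axes, zero at the start; "moment": the same for the moment, N m; "grip_width": finger opening in mm; "finger_force": force on a finger pad.
Only numpy, scipy, OpenCV 4.12 (cv2) and the standard library are available. Lean on these libraries where they do the work, as an engineer would, in place of code of your own. Each camera call takes 0.05 s, during which the arm holds its last target. There are 200 camera calls.

### The job

Lock the rotor of the blender motor unit: take the locking pin out of its rest, put it down through the curved slot in the motor's cover, and sweep its tip lightly along the hidden rotor face until it finds the one hole. Push the pin fully home, collar flat on the cover, and let go. Be gentle throughout, also as the collar lands, never loading the motor with more than about 25 N, and leave the other things on the bench where they are.

Things in the scene. Friction and masses are not known exactly. Their poses are not given: they have to be found in the camera images.
- unit: blender motor unit, a drum fixed to the bench: 160 mm across, 100 mm high, steel wall, flat grey cover on top with a steel drive coupling (28 mm across, 9 mm high) in its middle and one curved slot on the unit's own -x side. Deep under the slot lies its hidden dark rotor. Origin: centre of its underside, z up
- cover_centre (a point): centre of the cover's top, on the unit's axis, 100 mm above the bench; axes as the unit's. 52 mm below is the level flat rotor face; its one hole, square, 12 mm wide, right through the 22 mm rotor, is centred 58 mm from the axis, at an unknown place between -37 and +37 degrees from the unit's -x direction. The rotor is stiff: it turns only under some 15 N sideways there
- slot_middle (a point): middle of the curved slot, level with the cover's top, 58 mm from the axis in the unit's -x direction. The slot is an arc about the axis with 58 mm mean radius, 14 mm wide radially, from -45 to +45 degrees about that direction, with straight sides 20 mm deep
- pin: steel locking pin, 80 to 145 g, upright and loose in its rest. Origin at the lower tip, z up. From the tip: round shaft 8 mm across, 68 mm long, the lowest 4 mm tapered to 4 mm; round collar 26 mm across (68 to 76 mm); square black grip 20 x 20 mm (76 to 126 mm), faces square to the pin's x and y. Fully home the collar lies on the cover and the tip is 16 mm below the rotor face
- pin_tip (a point): centre of the pin's lower end
- pin_grip (a point): middle of the pin's square grip, 101 mm above the tip
- rest: pin rest, an aluminium block 64 x 64 x 80 mm fixed to the bench, with a vertical 13 mm hole in its middle in which the pin hangs by its collar. Origin: centre of its underside
- multimeter: red multimeter lying on the bench, 85 x 150 x 36 mm; origin under its middle; leave alone
- tape: blue tape measure, 62 x 60 x 34 mm; origin under its middle; leave alone
- screwdriver: screwdriver with blue handle lying on the bench, about 200 mm long; leave alone
- kettle: steel kettle, 160 mm across, 185 mm high, with a black handle and a spout; origin under its middle; leave alone
Things that resemble listed ones, but are neither listed nor needed, are in the scene too. What is meant by the rest is not green, and is the smaller of those in its own colour.

How it is judged (in metres and radians):
On the way, in this order (a step that is already met when the one before it is completed fails the run):
1. the pin is drawn up out of its rest (z of pin_tip in the frame of rest above 0.085 m), for 0.1 s.
2. the pin's tip is down through the curved slot, more than 20 mm below the cover's top (z of pin_tip in the frame of cover_centre below -0.02 m and horizontal distance between pin_tip and cover_centre between 0.048 and 0.068 m), for 0.1 s.
At the end, for the whole second after the job is handed in: the pin stands in the rotor's hole through the slot, pushed home: its tip at least 65 mm below the cover's top (68 mm is fully home), 48 to 68 mm from the unit's axis, upright within 0.1 rad and at rest (z of pin_tip in the frame of cover_centre below -0.065 m and horizontal distance between pin_tip and cover_centre between 0.048 and 0.068 m and angle between pin's own z axis and vertical below 0.1 rad and linear speed of pin below 0.02 m/s); the robot touches nothing.
It fails at once if the pin is pressed against the motor unit with more than 25 N (contact force between pin and unit above 25 N).
It fails at once if the robot itself presses on the motor unit with more than 25 N (contact force between any of the arm, the fingers and unit above 25 N).
It fails at once if the multimeter, tape measure, screwdriver or kettle is moved by more than 20 mm (distance of any of multimeter, tape, screwdriver, kettle from where it was at the start of the episode above 0.02 m).
It also fails if it takes over 61 s, if anything falls off the work surface, if the arm or the gripper's body presses on something with over 40 N, if the wrist force passes 120 N, or if a joint passes its speed limit or range.

## Working session

There is one attempt and no reset: what is moved stays moved. The work goes in short steps, Python scripts to look and compute and a shell command to move; the robot and the scene stay as the last step left them, time stands still between calls to the robot, and variables do not carry over. Pictures are saved under pics/ and viewed, at most 10 in all, crops included, and the job is handed in when it is done.

```bash
ls; mkdir -p pics
python3 - <<'E'
from plant import get_obs, vision
import cv2,numpy as np,pickle
print(get_obs())
d={}
for n in("scene","top","wrist"):
    c=vision.capture(n);d[n]=c
    print(n,{k:(np.round(v,3).tolist() if k!='pixels' else v.shape) for k,v in c.items()})
    cv2.imwrite(f"pics/{n}0.png",c["pixels"][:,:,::-1])
pickle.dump(d,open("d0.pkl","wb"))
E
```

```text
pics
{'time': 0.0, 'joint_positions': array([ 1.02700154e+00,  3.42726905e-01,  1.52502926e+00, -2.45717492e-05,
        1.27537949e+00, -1.45974264e-01]), 'dq': array([ 3.85025064e-04, -1.08763368e-04, -4.67168805e-05, -2.60292763e-04,
        3.43455519e-04, -2.25323684e-03]), 'tau': array([-1.27843330e-03, -4.31239164e+01, -2.44216543e+01,  7.17010559e-02,
        5.58729633e-02, -1.11379027e-04]), 'tool_pos': array([203.15068607, 483.65918163, 226.0385136 ]), 'tcp_rot': array([-3.14006264e+00, -2.01193130e-04,  2.74377915e+00]), 'contact_force': array([-0.43770825,  0.13291686, -0.1088507 ]), 'moment': array([0.02960845, 0.010035  , 0.00601861]), 'finger_force': 0.0, 'grip_width': 91.90619029526036}
scene {'pixels': (420, 560, 3), 'vfov': 50.745, 'cx': 285.214, 'cy': 200.006, 'dist': [-0.106, 0.0, 0.0, 0.0, 0.0], 'pose': [[0.575, -0.583, 0.574, 1222.092], [0.818, 0.394, -0.419, -427.432], [0.018, 0.71, 0.704, 833.528], [0.0, 0.0, 0.0, 1.0]]}
top {'pixels': (420, 560, 3), 'vfov': 51.713, 'cx': 272.293, 'cy': 205.128, 'dist': [-0.095, 0.0, 0.0, 0.0, 0.0], 'pose': [[-0.008, 0.983, -0.182, 380.055], [-1.0, -0.009, -0.0, -2.375], [-0.002, 0.182, 0.983, 1232.565], [0.0, 0.0, 0.0, 1.0]]}
wrist {'pixels': (420, 560, 3), 'vfov': 68.59, 'cx': 280.322, 'cy': 213.474, 'dist': [0.003, 0.0, 0.0, 0.0, 0.0], 'T_tool_cam': [[-0.001, 0.955, 0.298, 80.399], [1.0, 0.001, 0.001, 0.134], [0.001, 0.298, -0.955, -157.913], [0.0, 0.0, 0.0, 1.0]]}
```

View pics/top0.png

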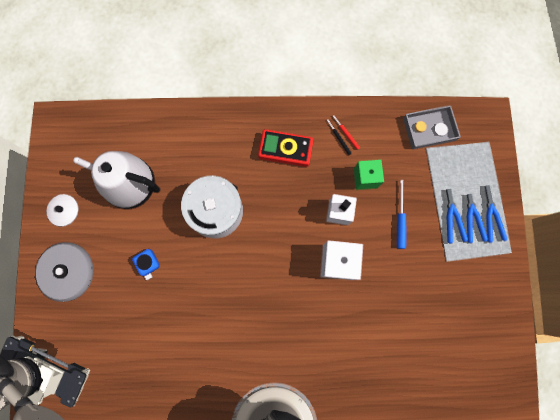

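View pics/scene0.png

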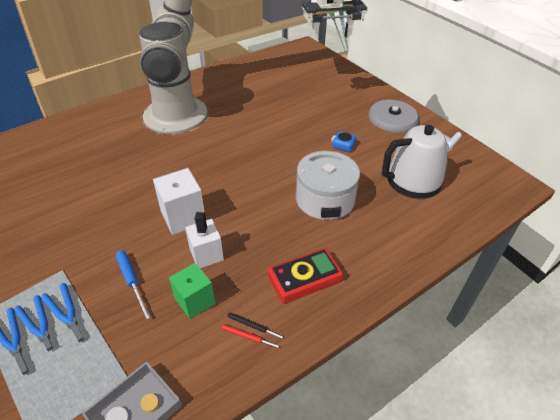

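The top view shows the unit at about (211,206) with its slot around (202,219), and the pin's grip at (344,206) in the small white rest at (342,209). The large white block and the green one are decoys.

```bash
cat > h.py <<'E'
import numpy as np,cv2
from scipy.spatial.transform import Rotation as Ro
def K(c):
    f=210/np.tan(np.radians(c["vfov"])/2)
    return np.array([[f,0,c["cx"]],[0,f,c["cy"]],[0,0,1.]])
def pose(c,obs=None):
    if "pose" in c: return np.array(c["pose"])
    T=np.eye(4);T[:3,:3]=Ro.from_euler("xyz",obs["tcp_rot"]).as_matrix();T[:3,3]=obs["tool_pos"]
    return T@np.array(c["T_tool_cam"])
def plane(c,uv,z,obs=None):
    uv=np.asarray(uv,float).reshape(-1,1,2)
    n=cv2.undistortPoints(uv,K(c),np.array(c["dist"])).reshape(-1,2)
    T=pose(c,obs);d=np.c_[n[:,0],-n[:,1],-np.ones(len(n))]@T[:3,:3].T
    return T[:3,3]+d*((z-T[2,3])/d[:,2])[:,None]
def proj(c,P,obs=None):
    T=np.linalg.inv(pose(c,obs));p=np.asarray(P,float).reshape(-1,3)@T[:3,:3].T+T[:3,3]
    p=p*[1,-1,-1]
    return cv2.projectPoints(p,np.zeros(3),np.zeros(3),K(c),np.array(c["dist"]))[0].reshape(-1,2)
E
python3 - <<'E'
import pickle;from h import *
d=pickle.load(open("d0.pkl","rb"));c=d["top"];im=c["pixels"];g=im.max(2)
def blobs(x0,x1,y0,y1,t):
    m=(g[y0:y1,x0:x1]<t).astype(np.uint8)
    n,l,s,ce=cv2.connectedComponentsWithStats(m)
    for i in range(1,n):
        if s[i,4]>15: print(s[i].tolist(),ce[i]+[x0,y0])
print("slot");blobs(180,240,178,236,70)
print("grip");blobs(330,357,195,222,70)
for n,uv,z in(("slot",(202,219),100),("unit",(210,204),100),("grip",(345,205),138),("rest",(342,207),80)): print(n,plane(c,[uv],z))
a=cv2.resize(im[165:245,170:250],(480,480),interpolation=cv2.INTER_CUBIC)
b=cv2.resize(im[188:228,324:364],(320,320),interpolation=cv2.INTER_CUBIC)
o=np.zeros((480,800,3),np.uint8);o[:,:480]=a;o[:320,480:]=b
cv2.imwrite("pics/crop.png",o[:,:,::-1])
E
```

```text
slot
[10, 33, 26, 17, 125] [201.016 221.816]
grip
[9, 5, 12, 11, 68] [344.5 205. ]
slot [[554.1733389  184.73291501 100.        ]]
unit [[594.44483702 164.14433985 100.        ]]
grip [[ 581.61063272 -189.12025584  138.        ]]
rest [[ 586.8532277  -190.63467735   80.        ]]
```

View pics/crop.png

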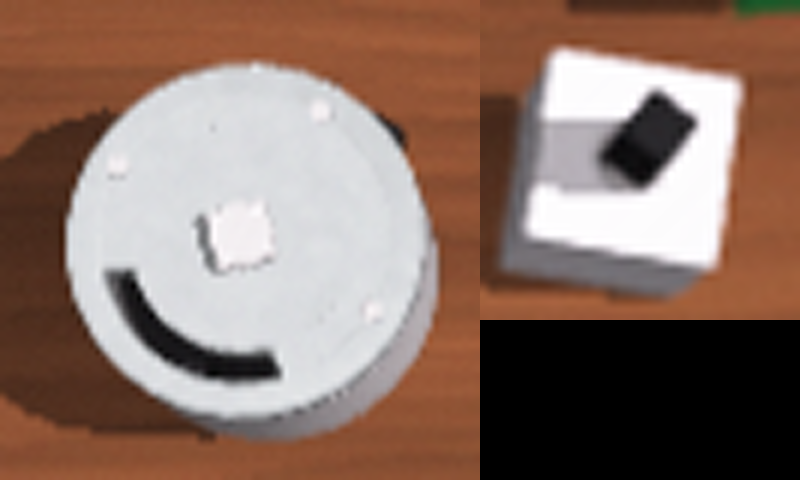

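```bash
python3 -m pendant '{"dp":[[-0.058,-0.019,0],[-0.116,-0.038,0],[-0.175,-0.056,0],[-0.233,-0.075,0],[-0.291,-0.094,0],[-0.350,-0.113,0],[-0.408,-0.131,0],[-0.466,-0.150,0]],"rotation":[[0,0,0],[0,0,0],[0,0,0],[0,0,0],[0,0,0],[0,0,0],[0,0,0],[0,0,0]]}'
python3 -m pendant '{"dp":[[0,0,0],[0,0,0],[0,0,0]],"rotation":[[0,0,0],[0,0,0],[0,0,0]]}'
python3 - <<'E'
from plant import get_obs, vision
from h import *;import pickle
o=get_obs();c=vision.capture("wrist");pickle.dump((c,o),open("w1.pkl","wb"))
print(o["tool_pos"],o["tcp_rot"],o["contact_force"]);cv2.imwrite("pics/w1.png",c["pixels"][:,:,::-1])
E
```

```text
time: 1.15
tool_pos: [576.1, 163.7, 226.5]
tcp_rot: [3.141, -0.0, 2.744]
contact_force: [-0.4, 0.7, 1.4]
grip_width: 92.0
finger_force: 0.0
time: 1.52
tool_pos: [573.9, 166.3, 226.8]
tcp_rot: [3.142, -0.0, 2.745]
contact_force: [-0.2, 0.3, 0.6]
grip_width: 91.9
finger_force: 0.0
[573.92768201 166.29638936 226.80828776] [ 3.14156371e+00 -4.75445581e-04  2.74534698e+00] [-0.24023494  0.27104493  0.57054401]
```

View pics/w1.png

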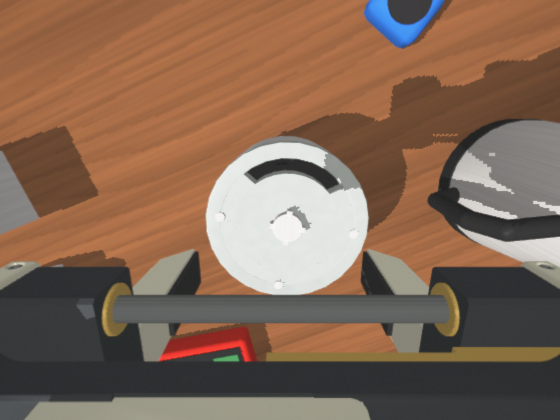

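The wrist view shows the cover around (287,218), the coupling at its middle, the slot arc from (250,178) to (337,188), and the clear space round it. Now I measure these.

Run:
```python
from h import *;import pickle
from scipy.optimize import least_squares
c,o=pickle.load(open("w1.pkl","rb"));im=c["pixels"].astype(int)
g=im.max(2);sat=im.max(2)-im.min(2)
m=((sat<30)&(g>120)).astype(np.uint8);m[:, :200]=0;m[:,380:]=0;m[:125]=0;m[298:]=0
m=cv2.morphologyEx(m,cv2.MORPH_OPEN,np.ones((3,3)))
cs,_=cv2.findContours(m,cv2.RETR_EXTERNAL,cv2.CHAIN_APPROX_NONE);k=max(cs,key=cv2.contourArea).reshape(-1,2)
P=plane(c,cv2.convexHull(k).reshape(-1,2),100,o)[:,:2]
r=least_squares(lambda q:np.hypot(*(P-q[:2]).T)-q[2],[590,165,80],loss="soft_l1",f_scale=1).x
print("cover",r)
d=(g<85).astype(np.uint8);d[:, :235]=0;d[:,350:]=0;d[:150]=0;d[205:]=0
n,l,s,ce=cv2.connectedComponentsWithStats(d);i=1+np.argmax(s[1:,4]);print(s[i])
ks=cv2.findContours((l==i).astype(np.uint8),cv2.RETR_EXTERNAL,cv2.CHAIN_APPROX_NONE)[0][0].reshape(-1,2)
S=plane(c,ks,100,o)[:,:2]-r[:2]
rr=np.hypot(*S.T);a=np.degrees(np.arctan2(S[:,1],S[:,0]))%360
print("slot r",np.percentile(rr,[2,25,50,75,98]),"ang",a.min(),a.max())
for b in range(int(a.min()),int(a.max()),10):
    q=rr[(a>=b)&(a<b+10)];print(b,q.min().round(1),q.max().round(1))
w=((g>215)&(sat<25)).astype(np.uint8);w[:, :265]=0;w[:,310:]=0;w[:198]=0;w[248:]=0
n,l,s,ce=cv2.connectedComponentsWithStats(w);i=1+np.argmax(s[1:,4]);print("coupling",s[i],ce[i],plane(c,[ce[i]],109,o))
```

```text
cover [593.59799921 164.55701541  79.52077843]
[ 248  159   90   30 1097]
slot r [51.29892239 52.87231124 62.18994345 62.84222985 63.44501159] ang 107.15558649598327 192.82378948841412
107 51.2 63.6
117 51.3 63.6
127 52.0 63.3
137 52.5 63.0
147 52.6 63.2
157 52.6 63.2
167 52.5 63.3
177 52.5 63.3
187 52.3 63.4
coupling [ 265  198   45   50 1971] [285.8021309  223.36935566] [[590.1246185  164.85512871 109.        ]]
```

```bash
python3 -m pendant '{"dp":[[-0.024,-0.054,0],[-0.049,-0.108,0],[-0.073,-0.162,0],[-0.098,-0.216,0],[-0.122,-0.270,0],[-0.147,-0.324,0],[-0.147,-0.324,0],[-0.147,-0.324,0]],"rotation":[[0,0,0],[0,0,0],[0,0,0],[0,0,0],[0,0,0],[0,0,0],[0,0,0],[0,0,0]]}'
python3 -m pendant '{"dp":[[0,0,0],[0,0,0]],"rotation":[[0,0,0],[0,0,0]]}'
python3 - <<'E'
from plant import get_obs, vision
from h import *;import pickle
o=get_obs();c=vision.capture("wrist");pickle.dump((c,o),open("w2.pkl","wb"))
print(o["tool_pos"],o["tcp_rot"],o["joint_positions"]);cv2.imwrite("pics/w2.png",c["pixels"][:,:,::-1])
print(proj(c,[[584,-190,138],[584,-190,80]],o))
E
```

```text
time: 2.58
tool_pos: [584.8, -189.3, 226.8]
tcp_rot: [3.141, -0.0, 2.744]
contact_force: [0.0, 0.7, -0.5]
grip_width: 91.8
finger_force: 0.0
time: 2.82
tool_pos: [585.1, -188.9, 227.0]
tcp_rot: [3.141, 0.0, 2.746]
contact_force: [0.0, 0.1, 0.4]
grip_width: 91.7
finger_force: 0.0
[ 585.10945528 -188.92597415  226.99995275] [3.14144274e+00 2.91211734e-04 2.74589442e+00] [-4.36985651e-01  5.09279107e-01  1.25819043e+00  1.64991321e-04
  1.37383834e+00 -1.61211603e+00]
[[278.88793817 216.46217924]
 [279.18651694 199.00771065]]
```

View pics/w2.png

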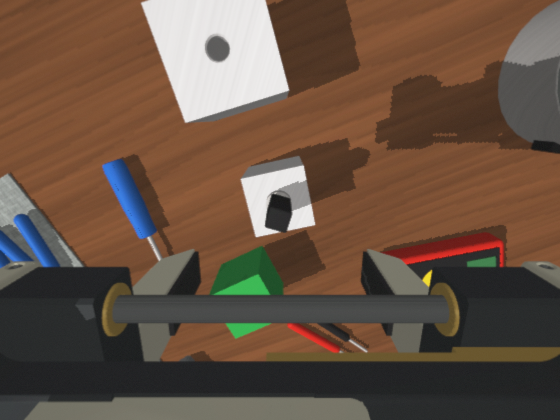

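The pin's black grip lies at about (278,212), its top face nearest the bottom edge (265,228)-(288,231), turned slightly from the tool axes.

Run:
```python
from h import *;import pickle
c,o=pickle.load(open("w2.pkl","rb"));im=c["pixels"]
g=im.max(2);d=(g<75).astype(np.uint8);d[:, :255]=0;d[:,302:]=0;d[:185]=0;d[238:]=0
n,l,s,ce=cv2.connectedComponentsWithStats(d);i=1+np.argmax(s[1:,4]);print(s[i],ce[i])
k=cv2.findContours((l==i).astype(np.uint8),cv2.RETR_EXTERNAL,cv2.CHAIN_APPROX_NONE)[0][0]
q=cv2.approxPolyDP(k,2,True).reshape(-1,2)
for u,p in zip(q,plane(c,q,138,o)): print(u,p[:2].round(1))
b=cv2.resize(im[185:240,250:310],(600,550),interpolation=cv2.INTER_CUBIC)
b=np.clip(b.astype(float)*2,0,255).astype(np.uint8)
cv2.imwrite("pics/crop2.png",b[:,:,::-1])
```

```text
[266 194  25  39 744] [278.44354839 212.74596774]
[272 194] [ 563.9 -187.7]
[266 226] [ 587.6 -203.4]
[284 232] [ 598.6 -191.4]
[290 216] [ 587.2 -181.2]
[289 198] [ 572.4 -176.1]
```

View pics/crop2.png

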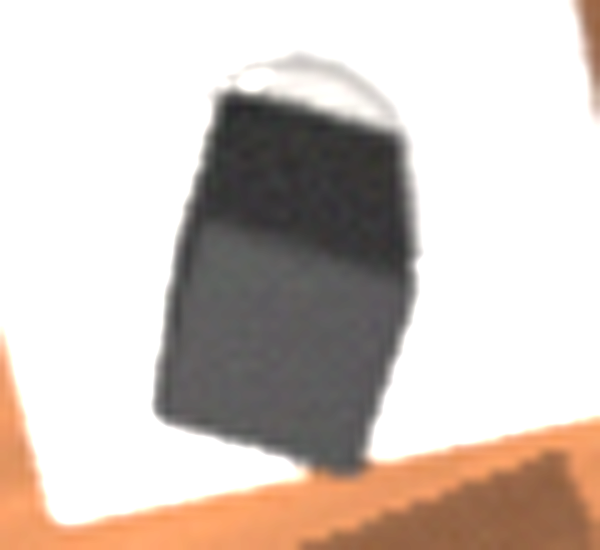

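The zoomed crop shows the top face with corners at (270.3,207.2), (291.2,212.8), (286.3,232.0) and (265.7,226.2).

Run:
```python
from h import *;import pickle
c,o=pickle.load(open("w2.pkl","rb"))
P=plane(c,np.array([[270.3,207.2],[291.2,212.8],[286.3,232],[265.7,226.2]])-.45,138,o)[:,:2]
print(P,P.mean(0))
for i in range(4):
    e=P[(i+1)%4]-P[i];print(np.hypot(*e),np.degrees(np.arctan2(e[1],e[0]))%90)
R=Ro.from_euler("xyz",o["tcp_rot"]).as_matrix()
d=np.r_[P.mean(0)-o["tool_pos"][:2],100-o["tool_pos"][2]]
print("tool dp",R.T@d,"tool yaw mod90",np.degrees(o["tcp_rot"][2])%90)
```

```text
[[ 573.23518617 -193.65001637]
 [ 584.50559934 -179.41252095]
 [ 598.8095365  -189.77128715]
 [ 587.16810573 -203.92326455]] [ 585.92960693 -191.68927226]
18.15842749036637 51.63483362247482
17.6608792416047 54.08832526008229
18.324884022503277 50.55925166750299
17.310860046082553 53.5972987851722
tool dp [ -1.78491298  -2.25268054 127.00014165] tool yaw mod90 67.32816146177834
```

```bash
python3 -m pendant '{"dp":[[-0.002,-0.002,0],[-0.002,-0.002,0.010],[-0.002,-0.002,0.040],[-0.002,-0.002,0.070],[-0.002,-0.002,0.100],[-0.002,-0.002,0.120],[-0.002,-0.002,0.127],[-0.002,-0.002,0.127]],"rotation":[[0,0,0.13],[0,0,0.258],[0,0,0.258],[0,0,0.258],[0,0,0.258],[0,0,0.258],[0,0,0.258],[0,0,0.258]]}'
python3 -m pendant '{"dp":[[0,0,0],[0,0,0],[0,0,0],[0,0,0],[0,0,0],[0,0,0],[0,0,0],[0,0,0]],"rotation":[[0,0,0],[0,0,0],[0,0,0],[0,0,0],[0,0,0],[0,0,0],[0,0,0],[0,0,0]]}' 0.005
python3 -m pendant '{"dp":[[0,0,0],[0,0,0]],"rotation":[[0,0,0],[0,0,0]]}'
```

```text
time: 3.88
tool_pos: [586.1, -192.7, 99.8]
tcp_rot: [3.142, -0.0, 2.486]
contact_force: [-0.0, -0.2, -0.1]
grip_width: 91.5
finger_force: 0.0
time: 4.88
tool_pos: [586.0, -193.0, 99.6]
tcp_rot: [3.141, -0.0, 2.486]
contact_force: [-0.6, -1.1, -1.7]
grip_width: 19.9
finger_force: 30.0
time: 5.12
tool_pos: [585.9, -193.0, 99.6]
tcp_rot: [3.142, -0.0, 2.486]
contact_force: [-0.1, -0.6, -0.9]
grip_width: 19.6
finger_force: 30.0
```

```bash
python3 -m pendant '{"dp":[[0,0,-0.010],[0,0,-0.030],[0,0,-0.060],[0,0,-0.090],[0,0,-0.115],[0,0,-0.130],[0,0,-0.130],[0,0,-0.130]],"rotation":[[0,0,0],[0,0,0],[0,0,0],[0,0,0],[0,0,0],[0,0,0],[0,0,0],[0,0,0]]}'
python3 -m pendant '{"dp":[[0.018,0.018,0],[0.054,0.053,0],[0.099,0.097,0],[0.144,0.141,0],[0.189,0.185,0],[0.225,0.220,0],[0.252,0.246,0],[0.252,0.246,0]],"rotation":[[0,0,0],[0,0,0],[0,0,0],[0,0,0],[0,0,0],[0,0,0],[0,0,0],[0,0,0]]}'
python3 -m pendant '{"dp":[[0,0,0],[0,0,0],[0,0,0]],"rotation":[[0,0,0],[0,0,0],[0,0,0]]}'
python3 - <<'E'
from plant import get_obs, vision
from h import *;import pickle
o=get_obs();c=vision.capture("wrist");pickle.dump((c,o),open("w3.pkl","wb"))
print(o["tool_pos"],o["tcp_rot"],o["contact_force"],o["grip_width"])
im=c["pixels"];cv2.imwrite("pics/w3.png",im[:,:,::-1])
tp=o["tool_pos"]
print("tip",proj(c,tp-[0,0,88],o),"collar",proj(c,tp-[0,0,20],o),"cc",proj(c,[593.6,164.6,100],o))
E
```

```text
time: 6.12
tool_pos: [585.5, -192.8, 228.5]
tcp_rot: [-3.141, -0.002, 2.486]
contact_force: [0.2, 0.3, -1.3]
grip_width: 20.0
finger_force: 30.0
time: 7.12
tool_pos: [534.4, 159.0, 229.0]
tcp_rot: [-3.141, -0.002, 2.491]
contact_force: [0.8, -0.1, 0.3]
grip_width: 19.6
finger_force: 30.0
time: 7.5
tool_pos: [536.4, 154.8, 229.6]
tcp_rot: [-3.141, -0.0, 2.484]
contact_force: [-0.1, 0.6, -1.7]
grip_width: 19.7
finger_force: 30.0
[536.36361076 154.75266358 229.62565789] [-3.14149301e+00 -1.46018705e-04  2.48433956e+00] [-0.09525975  0.63664174 -1.72464799] 19.66682689574506
tip [[280.42759076 217.54360167]] collar [[280.36525144 251.12700496]] cc [[322.96781036 241.73823038]]
```

View pics/w3.png

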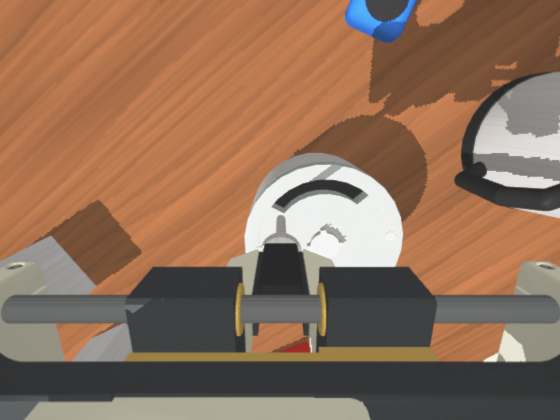

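The pin hangs with its tip at about (281,217), right where predicted (280.4,217.5), and its start point lies over the slot end near (278,208) once it's lowered.

```bash
python3 -m pendant '{"dp":[[0,0,0.015],[0,0,0.030],[0,0,0.036],[0,0,0.040],[0,0,0.044],[0,0,0.048],[0,0,0.048],[0,0,0.048]],"rotation":[[0,0,0],[0,0,0],[0,0,0],[0,0,0],[0,0,0],[0,0,0],[0,0,0],[0,0,0]]}'
python3 -m pendant '{"dp":[[0,0,0.006],[0,0,0.012],[0,0,0.018],[0,0,0.024],[0,0,0.030],[0,0,0.036],[0,0,0.036]],"rotation":[[0,0,0],[0,0,0],[0,0,0],[0,0,0],[0,0,0],[0,0,0],[0,0,0]]}'
```

```text
time: 8.55
tool_pos: [536.3, 155.6, 181.9]
tcp_rot: [3.141, 0.0, 2.486]
contact_force: [-0.5, -0.4, -0.7]
grip_width: 19.5
finger_force: 30.0
time: 9.43
tool_pos: [535.9, 155.6, 145.1]
tcp_rot: [-3.141, -0.001, 2.486]
contact_force: [0.2, -0.5, -0.4]
grip_width: 20.0
finger_force: 30.0
```

```bash
python3 -m pendant '{"dp":[[0,0,0.003],[0,0,0.006],[0,0,0.006],[0,0,0.007],[0,0,0.007],[0,0,0.007]],"rotation":[[0,0,0],[0,0,0],[0,0,0],[0,0,0],[0,0,0],[0,0,0]]}'
python3 -m pendant '{"dp":[[0,0,0.001],[0,0,0.001],[0,0,0.001]],"rotation":[[0,0,0],[0,0,0],[0,0,0]]}'
```

```text
time: 10.18
tool_pos: [536.3, 155.6, 138.8]
tcp_rot: [3.141, 0.0, 2.486]
contact_force: [-0.2, -0.6, -0.9]
grip_width: 19.8
finger_force: 30.0
time: 10.55
tool_pos: [536.2, 155.6, 137.7]
tcp_rot: [3.142, -0.0, 2.486]
contact_force: [-0.8, -0.1, -0.2]
grip_width: 19.9
finger_force: 30.0
```

```bash
python3 -m pendant '{"dp":[[0,0,0.001],[0,0,0.001],[0,0,0.001]],"rotation":[[0,0,0],[0,0,0],[0,0,0]]}'
```

```text
time: 10.92
tool_pos: [536.2, 155.6, 136.7]
tcp_rot: [3.142, -0.0, 2.486]
contact_force: [-0.3, -0.2, -1.1]
grip_width: 19.9
finger_force: 30.0
```

```bash
python3 -m pendant '{"dp":[[0,0,0.0005],[0,0,0.001],[0,0,0.001]],"rotation":[[0,0,0],[0,0,0],[0,0,0]]}'
```

```text
time: 11.3
tool_pos: [536.2, 155.6, 135.7]
tcp_rot: [3.142, -0.0, 2.486]
contact_force: [0.0, -0.1, -0.9]
grip_width: 19.9
finger_force: 30.0
```

```bash
python3 -m pendant '{"dp":[[0,0,0.0005],[0,0,0.0005],[0,0,0.0005]],"rotation":[[0,0,0],[0,0,0],[0,0,0]]}'
```

```text
time: 11.68
tool_pos: [536.3, 155.6, 135.4]
tcp_rot: [3.141, 0.0, 2.486]
contact_force: [-0.4, 0.0, 1.8]
grip_width: 19.7
finger_force: 30.0
```

```bash
python3 -m pendant '{"dp":[[0,0,0.0004],[0,0,0.0004],[0,0,0.0004]],"rotation":[[0,0,0],[0,0,0],[0,0,0]]}'
```

```text
time: 12.05
tool_pos: [536.4, 155.6, 135.2]
tcp_rot: [3.141, 0.0, 2.486]
contact_force: [-1.4, -0.5, 5.0]
grip_width: 19.8
finger_force: 30.0
```

```bash
python3 -m pendant '{"dp":[[0.001,0.001,0],[0.002,0.002,0],[0.0028,0.0029,0],[0.0028,0.0029,0]],"rotation":[[0,0,0],[0,0,0],[0,0,0],[0,0,0]]}'
```

```text
time: 12.55
tool_pos: [536.3, 159.5, 135.2]
tcp_rot: [3.141, 0.001, 2.486]
contact_force: [0.3, -2.7, 5.0]
grip_width: 19.9
finger_force: 30.0
```

```bash
cat > ok.py <<'E'
import sys;from plant import get_obs
o=get_obs();sys.exit(0 if 2.5<o["contact_force"][2]<10 and o["tool_pos"][2]>134.9 else 1)
E
Z='"rotation":[[0,0,0],[0,0,0],[0,0,0],[0,0,0]]'
python3 -m pendant '{"dp":[[0.001,0.001,0],[0.002,0.002,0],[0.0026,0.0031,0],[0.0026,0.0031,0]],"rotation":[[0,0,0],[0,0,0],[0,0,0],[0,0,0]]}' && python3 ok.py &&
python3 -m pendant '{"dp":[[0.001,0.001,0],[0.002,0.002,0],[0.0024,0.0033,0],[0.0024,0.0033,0]],"rotation":[[0,0,0],[0,0,0],[0,0,0],[0,0,0]]}' && python3 ok.py &&
python3 -m pendant '{"dp":[[0.001,0.001,0],[0.002,0.002,0],[0.0022,0.0034,0],[0.0022,0.0034,0]],"rotation":[[0,0,0],[0,0,0],[0,0,0],[0,0,0]]}'
```

```text
time: 13.05
tool_pos: [536.1, 163.4, 135.2]
tcp_rot: [3.141, 0.001, 2.486]
contact_force: [0.7, -2.1, 5.3]
grip_width: 19.8
finger_force: 30.0
time: 13.55
tool_pos: [536.1, 167.5, 135.2]
tcp_rot: [3.141, 0.001, 2.486]
contact_force: [0.2, -2.6, 5.8]
grip_width: 19.7
finger_force: 30.0
time: 14.05
tool_pos: [536.4, 171.6, 135.2]
tcp_rot: [3.141, 0.001, 2.486]
contact_force: [0.1, -2.4, 5.9]
grip_width: 19.8
finger_force: 30.0
```

```bash
python3 -m pendant '{"dp":[[0.001,0.0015,0],[0.0018,0.003,0],[0.0020,0.0036,0],[0.0020,0.0036,0]],"rotation":[[0,0,0],[0,0,0],[0,0,0],[0,0,0]]}' && python3 ok.py &&
python3 -m pendant '{"dp":[[0.001,0.0015,0],[0.0015,0.003,0],[0.0017,0.0037,0],[0.0017,0.0037,0]],"rotation":[[0,0,0],[0,0,0],[0,0,0],[0,0,0]]}' && python3 ok.py &&
python3 -m pendant '{"dp":[[0.0007,0.0015,0],[0.0012,0.003,0],[0.0014,0.0038,0],[0.0014,0.0038,0]],"rotation":[[0,0,0],[0,0,0],[0,0,0],[0,0,0]]}' && python3 ok.py &&
python3 -m pendant '{"dp":[[0.0006,0.0015,0],[0.001,0.003,0],[0.0012,0.0039,0],[0.0012,0.0039,0]],"rotation":[[0,0,0],[0,0,0],[0,0,0],[0,0,0]]}'
```

```text
time: 14.55
tool_pos: [536.9, 175.5, 135.1]
tcp_rot: [-3.141, 0.001, 2.486]
contact_force: [-0.2, -2.6, 6.2]
grip_width: 19.9
finger_force: 30.0
time: 15.05
tool_pos: [537.4, 180.0, 134.4]
tcp_rot: [-3.141, -0.001, 2.486]
contact_force: [-0.1, 0.1, -1.4]
grip_width: 19.8
finger_force: 30.0
```

```bash
python3 -m pendant '{"dp":[[0.0003,0.001,0],[0.0005,0.002,0],[0.0005,0.002,0.0005],[0.0005,0.002,0.0012],[0.0005,0.002,0.0012],[0.0005,0.002,0.0012]],"rotation":[[0,0,0],[0,0,0],[0,0,0],[0,0,0],[0,0,0],[0,0,0]]}'
```

```text
time: 15.8
tool_pos: [538.4, 181.7, 133.6]
tcp_rot: [3.141, -0.0, 2.486]
contact_force: [-0.6, -0.5, -0.5]
grip_width: 20.1
finger_force: 30.0
```

```bash
python3 -m pendant '{"dp":[[0,0,0.0005],[0,0,0.001],[0,0,0.0015],[0,0,0.0015]],"rotation":[[0,0,0],[0,0,0],[0,0,0],[0,0,0]]}' && python3 -m pendant '{"dp":[[0,0,0.0005],[0,0,0.001],[0,0,0.001]],"rotation":[[0,0,0],[0,0,0],[0,0,0]]}'
```

```text
time: 16.3
tool_pos: [538.4, 181.7, 132.1]
tcp_rot: [3.142, -0.0, 2.486]
contact_force: [0.8, 0.1, -1.1]
grip_width: 19.8
finger_force: 30.0
time: 16.68
tool_pos: [538.3, 181.7, 131.1]
tcp_rot: [-3.142, -0.0, 2.486]
contact_force: [0.4, 0.5, -0.2]
grip_width: 20.0
finger_force: 30.0
```

```bash
python3 -m pendant '{"dp":[[0,0,0.001],[0,0,0.002],[0,0,0.003],[0,0,0.003]],"rotation":[[0,0,0],[0,0,0],[0,0,0],[0,0,0]]}' && python3 -m pendant '{"dp":[[0,0,0.001],[0,0,0.002],[0,0,0.003],[0,0,0.004],[0,0,0.005],[0,0,0.006],[0,0,0.006]],"rotation":[[0,0,0],[0,0,0],[0,0,0],[0,0,0],[0,0,0],[0,0,0],[0,0,0]]}'
```

```text
time: 17.18
tool_pos: [538.3, 181.7, 128.0]
tcp_rot: [-3.142, -0.0, 2.486]
contact_force: [-0.1, -0.7, -0.5]
grip_width: 19.6
finger_force: 30.0
time: 18.05
tool_pos: [538.4, 181.7, 122.0]
tcp_rot: [-3.142, -0.0, 2.486]
contact_force: [-0.2, -0.8, -1.0]
grip_width: 19.9
finger_force: 30.0
```

```bash
python3 -m pendant '{"dp":[[0,0,0.0005],[0,0,0.001],[0,0,0.0015],[0,0,0.0018],[0,0,0.0018]],"rotation":[[0,0,0],[0,0,0],[0,0,0],[0,0,0],[0,0,0]]}' && python3 -m pendant '{"dp":[[0,0,0.0003],[0,0,0.0006],[0,0,0.0006]],"rotation":[[0,0,0],[0,0,0],[0,0,0]]}'
```

```text
time: 18.68
tool_pos: [538.4, 181.7, 120.3]
tcp_rot: [3.142, -0.0, 2.486]
contact_force: [0.8, 0.5, -1.5]
grip_width: 19.9
finger_force: 30.0
time: 19.05
tool_pos: [538.4, 181.7, 119.7]
tcp_rot: [3.142, -0.0, 2.486]
contact_force: [0.0, 0.6, -1.3]
grip_width: 19.8
finger_force: 30.0
```

```bash
python3 -m pendant '{"dp":[[0,0,0.0002],[0,0,0.0004],[0,0,0.0004]],"rotation":[[0,0,0],[0,0,0],[0,0,0]]}' && python3 -m pendant '{"dp":[[0,0,0.0002],[0,0,0.0003],[0,0,0.0003]],"rotation":[[0,0,0],[0,0,0],[0,0,0]]}'
```

```text
time: 19.42
tool_pos: [538.4, 181.7, 119.6]
tcp_rot: [3.141, 0.0, 2.486]
contact_force: [-0.5, 0.5, 2.4]
grip_width: 20.0
finger_force: 30.0
time: 19.8
tool_pos: [538.4, 181.7, 119.5]
tcp_rot: [3.141, 0.0, 2.486]
contact_force: [-1.9, -0.1, 5.6]
grip_width: 19.8
finger_force: 30.0
```

Contact is at the expected height (about 16 mm below the rotor touch), so the collar is seated. I'll release and back off.

```bash
python3 -m pendant '{"dp":[[0,0,-0.0004],[0,0,-0.0004]],"rotation":[[0,0,0],[0,0,0]]}'
python3 -m pendant '{"dp":[[0,0,0],[0,0,0],[0,0,0],[0,0,0],[0,0,0],[0,0,0]],"rotation":[[0,0,0],[0,0,0],[0,0,0],[0,0,0],[0,0,0],[0,0,0]]}' 0.06
python3 -m pendant '{"dp":[[0,0,-0.005],[0,0,-0.020],[0,0,-0.045],[0,0,-0.075],[0,0,-0.100],[0,0,-0.110],[0,0,-0.110],[0,0,-0.110]],"rotation":[[0,0,0],[0,0,0],[0,0,0],[0,0,0],[0,0,0],[0,0,0],[0,0,0],[0,0,0]]}'
python3 - <<'E'
from plant import get_obs, vision
from h import *
o=get_obs();c=vision.capture("wrist");s=vision.capture("scene")["pixels"][130:230,260:400]
print(o["tool_pos"],proj(c,[[538.4,181.7,158],[538.4,181.7,108]],o))
b=c["pixels"][120:320,160:420];b=cv2.resize(b,(520,400));s=cv2.resize(s,(280,200))
q=np.zeros((400,800,3),np.uint8);q[:,:520]=b;q[:200,520:]=s
cv2.imwrite("pics/end.png",q[:,:,::-1])
E
```

```text
time: 20.05
tool_pos: [538.4, 181.7, 119.5]
tcp_rot: [3.141, 0.0, 2.486]
contact_force: [-1.4, 0.2, 3.3]
grip_width: 19.8
finger_force: 30.0
time: 20.8
tool_pos: [538.4, 181.7, 119.4]
tcp_rot: [3.141, 0.0, 2.486]
contact_force: [0.0, -0.2, 0.2]
grip_width: 60.2
finger_force: 0.0
time: 21.8
tool_pos: [537.9, 181.6, 228.5]
tcp_rot: [-3.14, -0.001, 2.486]
contact_force: [-0.5, 0.1, 0.0]
grip_width: 60.0
finger_force: 0.0
[537.86367733 181.58340691 228.45119932] [[281.06055404 225.00143763]
 [281.05280985 207.31576218]]
```

View pics/end.png

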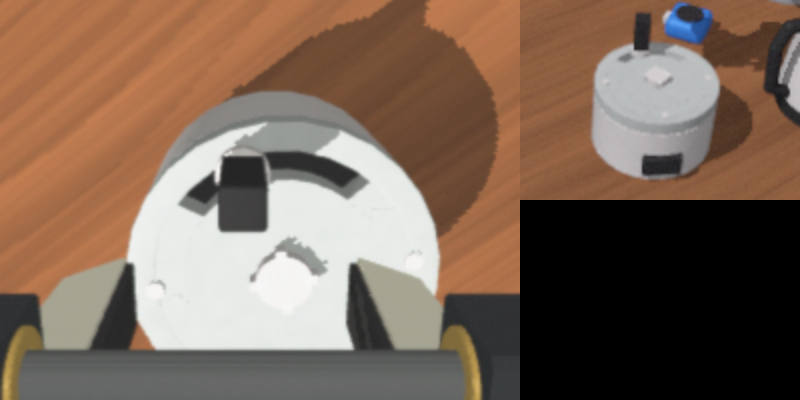

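The pin stands upright in the slot with its collar on the cover (grip at crop (243,195)), and the gripper is clear of it.

```bash
python3 -c "
from plant import workorder
print(workorder.close_job())"
```

```text
the job is handed in; nothing more can be done
None
```

The pin is in the rotor hole with its collar flat on the cover and has been released; the highest force I read was about 6 N, and I handed the job in at about 22 s (the hand-in returned no verdict).

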